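Put stray deli goods back in their display trays

ROBOT

A 6-joint arm with a two-finger parallel gripper is mounted at the origin on the work surface. World frame = base frame: x ahead of the robot, y to its left, z up, the work surface at z = 0. Lengths are in mm, angles in rad, forces in N, time in s.
With the tool pointing down it reaches from about 350 to 850 mm from the base axis. Payload 8.1 kg.
Tool frame: the origin (TCP) lies at the very end of the fingers, on their centre line; the grasp point (between the pads) lies 19 mm behind it; z points along the fingers, y is the direction in which the jaws open and shut (so a half turn about z gives the same grasp; the last joint's range is limited). The gripper opens to 85 mm and grips with 20 to 120 N. Pads are 22 mm wide; open, the fingers measure 114 mm over their backs; the gripper's body (76 mm by 85 mm) begins 54 mm behind the grasp point. The pads swing forward as they close: fully open they stand 13 mm farther back than shut.
Start: joints at [-1.261, 0.13, 1.488, -0, 1.523, -0.085], TCP at [230.794, -553.841, 231.292] pointing down, gripper open.
Joint ranges: [-2.96, 2.96], [-0.89, 2.26], [0.02, 2.5], [-1.34, 4.48], [0, 2.73], [-2.66, 2.66]. Speed limits (rad/s): [2.39, 2.39, 2.79, 3.14, 3.14, 3.14].

INTERFACE

Orientations are given as a unit quaternion [x, y, z, w].
In Python, from bench import manip, cams, nets gives the robot as it stands.
- The arm moves only by the tool move_arm, never from a script. Its argument "moves" is a list of rows, each a list of 7 numbers: the opening in per cent of the stroke, from 0 (shut) to 100 (fully open), then the shift along the tool's x, y, z in m, then the turn, a rotation vector about the tool's x, y, z in rad. A call has 1 to 12 rows; each row shifts and turns the commanded pose from where the row before left it, along the tool's axes as they then stand; what a row does not reach is not made up. A row lasts 1/12 s, in which the tool goes at most 41.7 mm and 7.16 degrees, less where a joint would pass 70% of its speed; a pose out of reach is approached as far as the arm can. A call with a gripper value outside its range is refused whole. The fingers move at their own pace and stop on an object; "force" is the grip in N (left out, the last holds). Time passes only in rows, so rows that do not move let the fingers close. It gives the time, the measured TCP pose, the force and the opening at its end, in the units of the state.
- manip.observe(): the state, without advancing time (a new reading comes with each control period).
- cams.grab_frame(name): name is "scene" or "top" or "wrist"; returns the picture (400x640x3 uint8, red, green, blue); there is no depth.
- cams.get_calibration(name): a dict with "vfov" (degrees; the focal length in pixels is half the picture's height over the tangent of half this angle, whatever the lens; pixels are square), "cx", "cy" (the principal point, pixels), "rvec" (rotation vector, rad) and "tvec" (3), from world to camera coordinates, as OpenCV has them. Camera axes: x right, y down, z forward; pixel columns grow to the right and rows downward; lengths in mm; the calibration is good to about 2 mm. A picture is of the moment at which its call begins: read the wrist's pose just before it. get_calibration takes no time and is no camera call; for the wrist camera it gives the pose at the moment of the call.
- manip.hand_in(): hands the job in, once; it reports no verdict.
Trained networks look in the newest picture that a camera, given by its name, has taken for a name from the list of things; names that differ only in an ending like _2 or _b are one class to them, and where a whole thing is asked for, a point or a joint stands for the part that bears it (a point fixed in the world has none). Each returns a list of dicts, best first, with "p" (0 to 1); they miss things now and then, are a little off and sometimes report something else, mostly with a low value. They report only what shows in the picture. A call takes as long as a camera call.
- nets.cut_out(thing, camera): "pixels" (400x640 bool, what is visible of it) and "position" ([column, row] in pixels, amid what is visible of it).
The state is a dict: "t": time; "joint_pos": joint angles; "qvel": joint speeds; "tau": joint torques, N m; "position": TCP position; "tcp_rot": TCP orientation; "ft_force": force on the tool from outside, world axes, zero at the start; "torque": the same for the moment, N m; "opening": opening from 0.0 (shut) to 1.0 (fully open).
Only numpy, scipy, OpenCV 4.12 (cv2) and the standard library are available. Lean on these libraries where they do the work, as an engineer would, in place of code of your own. Each camera call takes 0.05 s, during which the arm holds its last target. There are 200 camera calls.

TASK

Four stray goods lie mixed on the deli counter: put each one back in the black display tray that already shows its own kind, in the empty half of the tray on the robot's side. Lay each salami flat on the tray floor, parallel to the one already there, and stand each jar upright on the tray floor; set everything down gently, without dropping it, and keep the jars upright all the way. Do not disturb the slate sign or the pepper mill.

Things in the scene. Friction and masses are not known exactly. Their poses are not given: they have to be found in the camera images.
- red_salami: Loose salami stick in a red wrapper with a white paper band round the middle: a bar 42 mm thick and 110 mm long overall (full thickness over the middle 74 mm, tapered ends), about 170 g, lying on its settled flat underside. Origin on its long axis at mid length, 21 mm above what it lies on; its y axis runs along its length, z up.
- green_salami: Loose salami stick in a lime green wrapper with a white paper band round the middle: a bar 42 mm thick and 110 mm long overall (full thickness over the middle 74 mm, tapered ends), about 170 g, lying on its settled flat underside. Origin on its long axis at mid length, 21 mm above what it lies on; its y axis runs along its length, z up.
- lemon_jar: Loose squat glass jar of lemons: yellow contents, white paper band, plain brass-coloured lid. 56 mm diameter, 70 mm high with the lid (lid 52 mm diameter, the top 18 mm), about 240 g, standing upright. Origin at the centre of its underside, z up.
- pickle_jar: Loose tall glass jar of pickles: dark green contents, white paper band round it, black lid with a white paper seal strip across the top. 58 mm diameter, 100 mm high with the lid (lid 54 mm diameter, the top 18 mm), about 360 g, standing upright. Origin at the centre of its underside, z up.
- tray_red: Fixed black shallow tray, 170 (x) by 150 mm (y), rim 14 high, 4 thick, floor top 5 mm above the counter. Origin under its centre; x points from the robot to the customers. Blank white price card on the far rim, top 29 up. Far half holds a fixed red salami like the loose one, lying along y at x = +50 mm, top 47 above the counter; the near half (x below 0) is free.
- tray_green: Fixed black shallow tray, 170 (x) by 150 mm (y), rim 14 high, 4 thick, floor top 5 mm above the counter. Origin under its centre; x points from the robot to the customers. Blank white price card on the far rim, top 29 up. Far half holds a fixed lime green salami like the loose one, lying along y at x = +50 mm, top 47 above the counter; the near half (x below 0) is free.
- tray_lemon: Fixed black shallow tray, 170 (x) by 150 mm (y), rim 14 high, 4 thick, floor top 5 mm above the counter. Origin under its centre; x points from the robot to the customers. Blank white price card on the far rim, top 29 up. Far half holds a fixed pair of jars of lemons like the loose one, upright at x = +45, y = +35 and -35 mm, tops 75 above the counter; the near half (x below 0) is free.
- tray_pickle: Fixed black shallow tray, 170 (x) by 150 mm (y), rim 14 high, 4 thick, floor top 5 mm above the counter. Origin under its centre; x points from the robot to the customers. Blank white price card on the far rim, top 29 up. Far half holds a fixed pair of jars of pickles like the loose one, upright at x = +45, y = +35 and -35 mm, tops 105 above the counter; the near half (x below 0) is free.
- slate_sign: Bystander, to be left alone: small blank slate board, 128 mm wide and 101 mm high, upright in a dark wooden foot 50 mm by 110 mm, loose, standing on the customers' side beyond the trays. Origin at the centre of its underside, y along its width.
- pepper_mill: Bystander, to be left alone: turned dark wooden pepper mill, 54 mm diameter at the foot, 164 mm high, loose, standing to the robot's left. Origin at the centre of its underside.

How it is judged (in metres and radians):
At the end, for the whole second after the job is handed in: Each item is released and still (under 0.02 m/s) on the floor (-3/+4 mm) of the tray showing its own kind, inside the rim, its middle on the robot's side of the tray's centre; salamis parallel to the tray's width within 0.25 rad, jars upright within 0.1 rad (x of red_salami in the frame of tray_red between -0.07 and 0 m and y of red_salami in the frame of tray_red between -0.025 and 0.025 m and z of red_salami in the frame of tray_red between 0.023 and 0.03 m and angle between the y axis of red_salami and the y axis of tray_red, either way round below 0.25 rad and linear speed of each of red_salami, green_salami, lemon_jar, pickle_jar below 0.02 m/s and x of green_salami in the frame of tray_green between -0.07 and 0 m and y of green_salami in the frame of tray_green between -0.025 and 0.025 m and z of green_salami in the frame of tray_green between 0.023 and 0.03 m and angle between the y axis of green_salami and the y axis of tray_green, either way round below 0.25 rad and x of lemon_jar in the frame of tray_lemon between -0.065 and 0 m and y of lemon_jar in the frame of tray_lemon between -0.05 and 0.05 m and z of lemon_jar in the frame of tray_lemon between 0.002 and 0.009 m and angle between each of lemon_jar, pickle_jar's own z axis and vertical below 0.1 rad and x of pickle_jar in the frame of tray_pickle between -0.065 and 0 m and y of pickle_jar in the frame of tray_pickle between -0.05 and 0.05 m and z of pickle_jar in the frame of tray_pickle between 0.002 and 0.009 m); the robot touches nothing.
It fails at once if one of the goods is dropped or thrown (over 0.6 m/s out of the gripper, a fall of about 20 mm) ((contact force between red_salami and the arm below 0.05 N and contact force between red_salami and the fingers below 0.05 N and linear speed of red_salami above 0.6 m/s) or (contact force between green_salami and the arm below 0.05 N and contact force between green_salami and the fingers below 0.05 N and linear speed of green_salami above 0.6 m/s) or (contact force between lemon_jar and the arm below 0.05 N and contact force between lemon_jar and the fingers below 0.05 N and linear speed of lemon_jar above 0.6 m/s) or (contact force between pickle_jar and the arm below 0.05 N and contact force between pickle_jar and the fingers below 0.05 N and linear speed of pickle_jar above 0.6 m/s)).
It fails at once if a jar is tipped more than 0.5 rad (angle between any of lemon_jar, pickle_jar's own z axis and vertical above 0.5 rad).
It fails at once if the slate sign or the pepper mill is pushed more than 20 mm or tipped (distance of any of slate_sign, pepper_mill from where it was at the start of the episode above 0.02 m or angle between any of slate_sign, pepper_mill's own z axis and vertical above 0.3 rad).
It also fails if it takes over 106 s, if anything falls off the work surface, if the arm or the gripper's body presses on something with over 40 N, if the wrist force passes 120 N, or if a joint passes its speed limit or range.

## Working session

There is one attempt and no reset: what is moved stays moved. The work goes in short steps, Python scripts to look and compute and a tool call to move; the robot and the scene stay as the last step left them, time stands still between calls to the robot, and variables do not carry over. Pictures are saved under pics/ and viewed, about 12 in all and at most 16, crops included, and the job is handed in when it is done.

Besides the shell and the picture viewer there is one more tool, called by a JSON object that holds its "op" and its "data", one argument or row to a line. move_arm: Moves the arm, as the interface text tells. Its arguments: {"type":"object","properties":{"moves":{"type":"array","items":{"type":"array","items":{"type":"number"}}},"force":{"type":"number"}},"required":["moves"]}

```bash
mkdir -p pics
cat > h.py <<'E'
import numpy as np, cv2
from bench import manip, cams, nets
from scipy.spatial.transform import Rotation as R
def cal(n):
    c=cams.get_calibration(n); f=200/np.tan(np.radians(c['vfov'])/2)
    return f,c['cx'],c['cy'],R.from_rotvec(c['rvec']).as_matrix(),np.array(c['tvec'],float).ravel(),c
def ray(n,px,z,C=None):
    f,cx,cy,Rm,t,_=C or cal(n)
    d=Rm.T@np.array([(px[0]-cx)/f,(px[1]-cy)/f,1]); o=-Rm.T@t
    return o+d*(z-o[2])/d[2]
def proj(n,p,C=None):
    f,cx,cy,Rm,t,_=C or cal(n); q=Rm@np.array(p,float)+t
    return np.array([cx+f*q[0]/q[2],cy+f*q[1]/q[2]])
def save(n,name):
    im=cams.grab_frame(n); cv2.imwrite('pics/'+name,im[:,:,::-1]); return im
E
python3 - <<'E'
from h import *
s=manip.observe(); print(s['t'],s['position'],s['tcp_rot'],s['ft_force'])
for n in('scene','top','wrist'):
    c=cal(n); print(n,c[5], -c[3].T@c[4])
a=save('top','top0.png'); b=save('scene','s0.png')
for cam in ('top',):
  for k in 'red_salami green_salami lemon_jar pickle_jar tray_red tray_green tray_lemon tray_pickle slate_sign pepper_mill'.split():
    for r in nets.cut_out(k,cam)[:3]:
        ys,xs=np.nonzero(r['pixels']); print(cam,k,round(r['p'],2),np.round(r['position']),len(xs),(xs.min(),xs.max(),ys.min(),ys.max()) if len(xs) else '',ray(cam,r['position'],20)[:2].round())
print(manip.observe()['t'])
E
```

```text
0.0 [ 230.61548504 -553.29923037  230.21789016] [ 9.80576720e-01  1.96133636e-01 -1.22876872e-04 -9.37323325e-04] [ 0.37803786  0.08408576 -0.0263893 ]
scene {'vfov': 55.30984027907094, 'cx': 318.9844596551027, 'cy': 200.22836954608212, 'rvec': array([ 1.53755215,  1.80069361, -0.91715127]), 'tvec': array([ 3.55043628e-01, -3.05440564e+02,  1.53601283e+03])} [1406.68661927  218.78762678  652.68232241]
top {'vfov': 49.77356383431412, 'cx': 316.51585923036583, 'cy': 201.8984148230585, 'rvec': array([ 2.23443562, -1.96137733,  0.21935032]), 'tvec': array([ 21.38429164, 578.36590708, 990.10497807])} [ 344.66647304   71.44160051 1091.50052592]
wrist {'vfov': 61.1724575849469, 'cx': 318.3318018098814, 'cy': 198.1756672853895, 'rvec': array([-2.42169849,  1.61265147,  0.22134451]), 'tvec': array([-599.28602754,  -35.1775814 ,  377.96998493])} [ 292.99283445 -527.7978879   372.5950926 ]
top red_salami 0.59 [390. 267.] 682 (np.int64(370), np.int64(410), np.int64(250), np.int64(278)) [ 441. -105.]
top green_salami 0.85 [456. 275.] 630 (np.int64(433), np.int64(474), np.int64(266), np.int64(288)
[... 419 characters left out ...]
(174), np.int64(244)) [ 610. -295.]
top tray_green 0.65 [155. 270.] 725 (np.int64(134), np.int64(174), np.int64(259), np.int64(282)) [360. 468.]
top tray_lemon 0.91 [232. 172.] 3792 (np.int64(200), np.int64(267), np.int64(135), np.int64(206)) [631. 324.]
top tray_pickle 0.86 [310. 186.] 4037 (np.int64(281), np.int64(341), np.int64(150), np.int64(221)) [619. 120.]
top slate_sign 0.78 [365. 125.] 1239 (np.int64(343), np.int64(395), np.int64(110), np.int64(141)) [803.  -3.]
top pepper_mill 0.58 [154. 272.] 759 (np.int64(133), np.int64(174), np.int64(259), np.int64(282)) [353. 469.]
top pepper_mill 0.51 [232. 172.] 3814 (np.int64(200), np.int64(268), np.int64(136), np.int64(206)) [630. 325.]
0.6
```

View pics/top0.png

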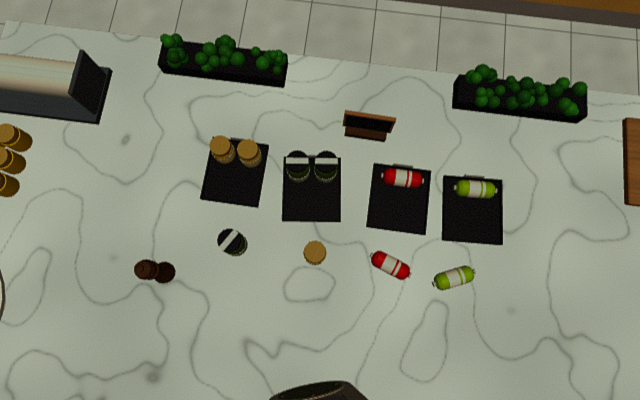

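View pics/s0.png

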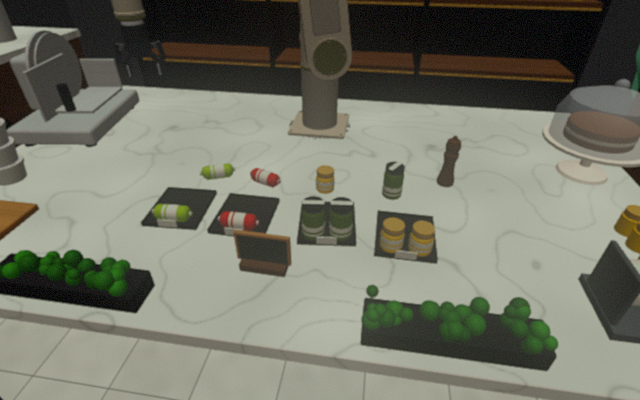

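```bash
cat > fit.py <<'E'
from h import *
from scipy.optimize import minimize
def circ(x,y,r,z): a=np.linspace(0,2*np.pi,24,endpoint=False); return [(x+r*np.cos(i),y+r*np.sin(i),z) for i in a]
def jar(x,y,z,d,h): return circ(x,y,d/2,z)+circ(x,y,d/2,z+h-18)+circ(x,y,d/2-2,z+h)
def sal(x,y,z):
    P=[]
    for yy,r in((-55,9),(-37,21),(37,21),(55,9)):
        P+=[(x+r*np.cos(a),y+yy,z+21+max(r*np.sin(a),-20)) for a in np.linspace(0,2*np.pi,20)]
    return P
box=[(sx*85,sy*75,z) for sx in(-1,1) for sy in(-1,1) for z in(0,14)]
J={'lemon':(56,70),'pickle':(58,100)}
def parts(k):
    t,_,c=k.partition('_')
    if t=='tray':
        return [box]+([jar(45,s*35,5,*J[c]) for s in(1,-1)] if c in J else [sal(50,0,5)])
    return [jar(0,0,0,*J[t])] if t in J else [sal(0,0,0)]
def hulls(k,p,C,s=4):
    c,n=np.cos(p[2]),np.sin(p[2]); out=[]
    for P in parts(k):
        Q=[proj(None,(p[0]+c*x-n*y,p[1]+n*x+c*y,z),C)*s+s/2-.5 for x,y,z in P]
        out.append(cv2.convexHull(np.round(Q).astype(np.int32)))
    return out
def fit(k,mask,C,p0):
    s=4; M=cv2.resize(mask.astype(np.uint8),None,fx=s,fy=s,interpolation=cv2.INTER_NEAREST)
    def cost(q):
        I=np.zeros_like(M)
        for h in hulls(k,(q[0],q[1],q[2]/100),C): cv2.fillConvexPoly(I,h,1)
        return 1-(I&M).sum()/max((I|M).sum(),1)
    q0=np.array([p0[0],p0[1],p0[2]*100]); d=np.array([[0,0,0],[15,0,0],[0,15,0],[0,0,10]])
    r=minimize(cost,q0,method='Nelder-Mead',options=dict(initial_simplex=q0+d,xatol=.2,fatol=1e-4))
    r=minimize(cost,r.x,method='Nelder-Mead',options=dict(initial_simplex=r.x+d/2,xatol=.2,fatol=1e-4))
    return np.array([r.x[0],r.x[1],r.x[2]/100]),r.fun
E
python3 - <<'E'
from fit import *
im=save('top','t1.png'); C=cal('top'); big=cv2.resize(im[:,:,::-1],None,fx=4,fy=4,interpolation=cv2.INTER_CUBIC)
for k in 'red_salami green_salami lemon_jar pickle_jar tray_red tray_green tray_lemon tray_pickle'.split():
    r=nets.cut_out(k,'top')[0]; p=ray('top',r['position'],20)
    best=min((fit(k,r['pixels'],C,(p[0],p[1],y)) for y in ((-.6,0,.6) if 'sal' in k else (0,))),key=lambda a:a[1])
    print(k,best[0].round(2),round(best[1],3))
    for h in hulls(k,best[0],C): cv2.polylines(big,[h],True,(255,0,255),1)
cv2.imwrite('pics/fit.png',cv2.resize(big[130*4:300*4,195*4:515*4],None,fx=.62,fy=.62,interpolation=cv2.INTER_AREA))
E
```

```text
red_salami [ 4.4721e+02 -1.0299e+02 -3.4000e-01] 0.075
green_salami [ 4.3601e+02 -2.6025e+02  4.2000e-01] 0.092
lemon_jar [4.522e+02 8.587e+01 8.000e-02] 0.127
pickle_jar [4.4892e+02 2.8589e+02 8.0000e-02] 0.042
tray_red [ 621.26 -111.17   -0.  ] 0.045
tray_green [ 6.1698e+02 -3.0105e+02  5.0000e-02] 0.036
tray_lemon [ 6.3749e+02  3.2060e+02 -2.0000e-02] 0.034
tray_pickle [6.1713e+02 1.1560e+02 1.1000e-01] 0.029
```

View pics/fit.png

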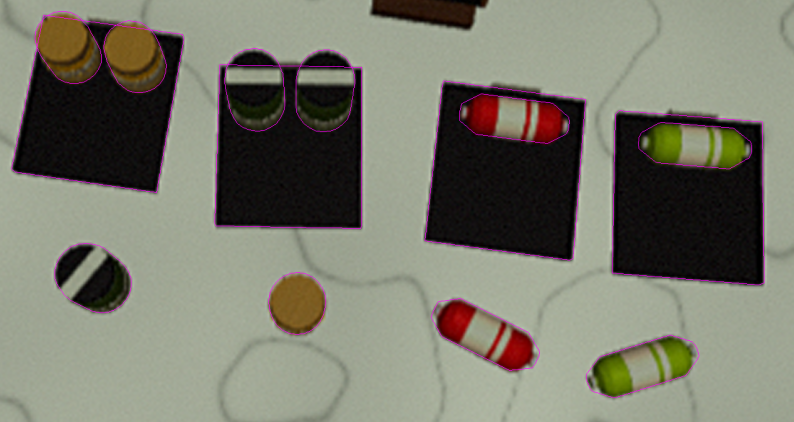

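The overlay matches every outline: the pickle jar at crop (92,277), the lemon jar at (297,303), red at (486,335), green at (642,366), and all four tray rims line up. I'll start with green, the nearest to the tool.

{"op": "move_arm", "data": {
  "moves": [
    [100, 0, 0, 0, 0, 0, -0.12],
    [100, 0, 0, 0, 0, 0, -0.12],
    [100, 0, 0, 0, 0, 0, -0.12],
    [100, 0, 0, 0, 0, 0, -0.12],
    [100, 0, 0, 0, 0, 0, -0.12],
    [100, 0, 0, 0, 0, 0, -0.12],
    [100, 0, 0, 0, 0, 0, -0.12],
    [100, 0, 0, 0, 0, 0, -0.12],
    [100, 0, 0, 0, 0, 0, -0.12],
    [100, 0, 0, 0, 0, 0, -0.12],
    [100, 0, 0, 0, 0, 0, -0.12],
    [100, 0, 0, 0, 0, 0, -0.12]
  ]
}}

```text
t: 2.05
position: [230.8, -553.8, 231.3]
tcp_rot: [0.606, 0.796, 0.0, -0.0]
ft_force: [0.8, 0.6, 0.3]
opening: 1.001
```

{"op": "move_arm", "data": {
  "moves": [
    [100, 0, 0, 0, 0, 0, -0.12],
    [100, 0.017, 0.028, 0.007, 0, 0, -0.035],
    [100, 0.017, 0.028, 0.007, 0, 0, 0],
    [100, 0.017, 0.028, 0.007, 0, 0, 0],
    [100, 0.017, 0.028, 0.007, 0, 0, 0],
    [100, 0.017, 0.028, 0.007, 0, 0, 0],
    [100, 0.017, 0.028, 0.007, 0, 0, 0],
    [100, 0.017, 0.028, 0.007, 0, 0, 0],
    [100, 0.017, 0.028, 0.007, 0, 0, 0],
    [100, 0.017, 0.028, 0.007, 0, 0, 0],
    [100, 0.017, 0.028, 0.007, 0, 0, 0],
    [100, 0, 0, 0, 0, 0, 0]
  ]
}}

```text
t: 3.05
position: [420.2, -280.4, 159.8]
tcp_rot: [0.543, 0.84, 0.001, -0.001]
ft_force: [-0.2, -0.3, -0.9]
opening: 0.999
```

```bash
cat > go.py <<'E'
from fit import *
import sys
def delta(x,y,z,psi):
    s=manip.observe(); Rt=R.from_quat(s['tcp_rot']).as_matrix(); p=np.array(s['position'])
    cur=np.arctan2(Rt[1,0],Rt[0,0]); a=(cur-psi+np.pi)%(2*np.pi)-np.pi
    d=np.array([x,y,z])-p; c,n=np.cos(psi),np.sin(psi)
    print('t',round(s['t'],2),'at',p.round(1),'psi',round(cur,3),'tilt',Rt[:2,2].round(4),'F',np.array(s['ft_force']).round(1),'open',round(s['opening'],3))
    print(' -> turn',round(a,3),'shift',np.round([c*d[0]+n*d[1],n*d[0]-c*d[1],-d[2]],1))
def look(k,p0,cam='wrist',name=None):
    im=cams.grab_frame(cam); C=cal(cam); r=nets.cut_out(k,cam)
    if name: cv2.imwrite('pics/'+name,im[:,:,::-1])
    if not r: print('none'); return None
    b=fit(k,r[0]['pixels'],C,p0); print(k,r[0]['p'],r[0]['position'],b[0].round(2),round(b[1],3)); return b[0]
E
python3 - <<'E'
from go import *
p=look('green_salami',(436,-260,.42),name='w1.png')
delta(436,-260,6,1.99)
if p is not None: delta(p[0],p[1],6,p[2]+np.pi/2)
E
```

```text
green_salami 0.69 [342.5, 169.3] [ 4.3439e+02 -2.6122e+02  4.3000e-01] 0.057
t 3.15 at [ 418.7 -284.2  161. ] psi 1.993 tilt [-0.0006  0.0002] F [-0.2  0.1 -0.2] open 0.994
 -> turn 0.003 shift [ 15.1  25.7 155. ]
t 3.15 at [ 418.7 -284.2  161. ] psi 1.993 tilt [-0.0006  0.0002] F [-0.2  0.1 -0.2] open 0.994
 -> turn -0.005 shift [ 14.5  23.8 155. ]
```

View pics/w1.png

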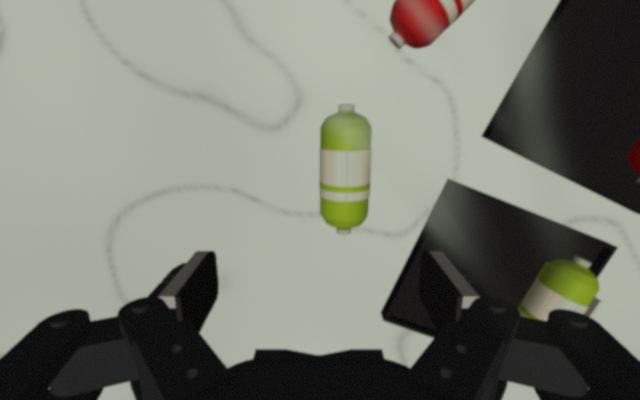

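Wrist view: the green salami is at (345,170), aligned with the tool's x axis, and both fits agree within 2 mm. I'll descend and grip.

{"op": "move_arm", "data": {
  "moves": [
    [100, 0.0145, 0.024, 0.0, 0, 0, 0],
    [100, 0, 0, 0.035, 0, 0, 0],
    [100, 0, 0, 0.035, 0, 0, 0],
    [100, 0, 0, 0.035, 0, 0, 0],
    [100, 0, 0, 0.025, 0, 0, 0],
    [100, 0, 0, 0.015, 0, 0, 0],
    [100, 0, 0, 0.01, 0, 0, 0],
    [40, 0, 0, 0, 0, 0, 0],
    [30, 0, 0, 0, 0, 0, 0],
    [30, 0, 0, 0, 0, 0, 0],
    [30, 0, 0, 0, 0, 0, 0],
    [30, 0, 0, 0, 0, 0, 0]
  ],
  "force": 40
}}

```text
t: 4.15
position: [435.7, -263.6, 8.5]
tcp_rot: [0.545, 0.839, -0.0, 0.002]
ft_force: [-1.2, -0.6, 7.0]
opening: 0.473
```

{"op": "move_arm", "data": {
  "moves": [
    [20, 0, 0, 0, 0, 0, 0],
    [20, 0, 0, 0, 0, 0, 0],
    [20, 0, 0, 0, 0, 0, 0],
    [20, 0, 0, 0, 0, 0, 0]
  ]
}}

```text
t: 4.48
position: [435.8, -263.6, 8.5]
tcp_rot: [0.545, 0.839, -0.0, 0.002]
ft_force: [-1.7, -0.4, 6.2]
opening: 0.47
```

Run:
```python
from go import *
c,n=np.cos(.05),np.sin(.05)
delta(616.98-35*c,-301.05-35*n,61,np.pi/2+.05)
```

```text
t 4.48 at [ 435.8 -263.6    8.5] psi 1.99 tilt [ 0.0028 -0.0026] F [-1.7 -0.4  6.2] open 0.47
 -> turn 0.369 shift [-46.5 144.1 -52.5]
```

{"op": "move_arm", "data": {
  "moves": [
    [20, 0, 0, -0.01, 0, 0, 0],
    [20, 0, 0, -0.02, 0, 0, 0],
    [20, 0, 0, -0.025, 0, 0, 0],
    [20, 0, 0, 0, 0, 0, 0.1],
    [20, 0, 0, 0, 0, 0, 0.1],
    [20, 0, 0, 0, 0, 0, 0.1],
    [20, -0.009, 0.029, 0, 0, 0, 0.069],
    [20, -0.009, 0.029, 0, 0, 0, 0],
    [20, -0.009, 0.029, 0, 0, 0, 0],
    [20, -0.009, 0.029, 0, 0, 0, 0],
    [20, -0.009, 0.029, 0, 0, 0, 0],
    [20, 0, 0, 0, 0, 0, 0]
  ]
}}

```text
t: 5.48
position: [586.2, -298.7, 61.7]
tcp_rot: [0.689, 0.725, 0.001, 0.001]
ft_force: [0.1, -0.0, -2.3]
opening: 0.474
```

Run:
```python
from go import *
c,n=np.cos(.05),np.sin(.05)
save('wrist','w2.png')
delta(616.98-35*c,-301.05-35*n,14,np.pi/2+.05)
```

```text
t 5.53 at [ 583.9 -298.1   61.4] psi 1.622 tilt [ 0.0005 -0.0001] F [-0.3 -0.6 -2.3] open 0.476
 -> turn 0.001 shift [-4.6 -2.1 47.4]
```

View pics/w2.png

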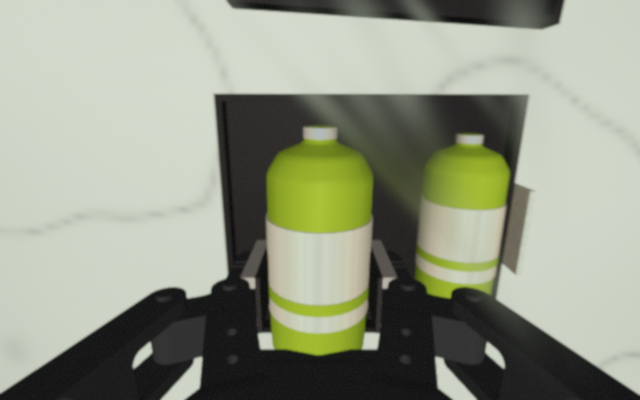

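The salami is held centred, parallel to the fixed one in its tray. Lowering.

{"op": "move_arm", "data": {
  "moves": [
    [20, -0.005, -0.002, 0.015, 0, 0, 0],
    [20, 0, 0, 0.015, 0, 0, 0],
    [20, 0, 0, 0.008, 0, 0, 0],
    [20, 0, 0, 0.004, 0, 0, 0],
    [20, 0, 0, 0.003, 0, 0, 0],
    [20, 0, 0, 0, 0, 0, 0],
    [20, 0, 0, 0, 0, 0, 0]
  ]
}}

```text
t: 6.12
position: [580.1, -303.1, 16.6]
tcp_rot: [0.689, 0.725, 0.0, 0.0]
ft_force: [-0.6, -0.8, -2.3]
opening: 0.476
```

{"op": "move_arm", "data": {
  "moves": [
    [20, 0, 0, 0.001, 0, 0, 0],
    [20, 0, 0, 0.001, 0, 0, 0],
    [20, 0, 0, 0, 0, 0, 0]
  ]
}}

```text
t: 6.37
position: [580.4, -303.2, 14.7]
tcp_rot: [0.689, 0.725, 0.0, 0.0]
ft_force: [0.1, 0.1, -2.9]
opening: 0.473
```

{"op": "move_arm", "data": {
  "moves": [
    [20, 0, 0, 0.001, 0, 0, 0],
    [20, 0, 0, 0, 0, 0, 0]
  ]
}}

```text
t: 6.53
position: [580.5, -303.2, 13.7]
tcp_rot: [0.689, 0.725, 0.0, 0.0]
ft_force: [-0.0, -0.8, -2.0]
opening: 0.473
```

{"op": "move_arm", "data": {
  "moves": [
    [20, 0, 0, 0.001, 0, 0, 0],
    [20, 0, 0, 0, 0, 0, 0]
  ]
}}

```text
t: 6.7
position: [580.5, -303.2, 13.5]
tcp_rot: [0.689, 0.725, 0.0, 0.0]
ft_force: [-3.6, 2.3, 7.0]
opening: 0.478
```

{"op": "move_arm", "data": {
  "moves": [
    [20, 0, 0, 0.001, 0, 0, 0],
    [20, 0, 0, 0, 0, 0, 0]
  ]
}}

```text
t: 6.87
position: [580.6, -303.2, 13.5]
tcp_rot: [0.689, 0.725, 0.0, 0.0]
ft_force: [-5.9, 4.4, 14.2]
opening: 0.476
```

Contact at z 13.5, as predicted. Release and lift.

{"op": "move_arm", "data": {
  "moves": [
    [52, 0, 0, -0.001, 0, 0, 0],
    [58, 0, 0, 0, 0, 0, 0],
    [64, 0, 0, 0, 0, 0, 0],
    [64, 0, 0, 0, 0, 0, 0],
    [64, 0, 0, -0.01, 0, 0, 0],
    [64, 0, 0, -0.02, 0, 0, 0],
    [64, 0, 0, -0.03, 0, 0, 0],
    [64, 0, 0, -0.035, 0, 0, 0],
    [100, 0, 0, -0.035, 0, 0, 0],
    [100, 0, 0, 0, 0, 0, 0]
  ]
}}

```text
t: 7.7
position: [584.3, -305.6, 152.8]
tcp_rot: [0.689, 0.725, 0.001, 0.007]
ft_force: [2.0, -0.3, 2.1]
opening: 0.899
```

Run:
```python
from go import *
look('green_salami',(582,-303,.05),'top')
delta(447,-103,150,np.pi/2-.34)
```

```text
green_salami 0.95 [477.4, 218.5] [ 5.8277e+02 -3.0235e+02  4.0000e-02] 0.141
t 7.8 at [ 581.8 -304.1  146. ] psi 1.621 tilt [ 0.0049 -0.0031] F [ 0.  -0.4 -0.2] open 0.997
 -> turn 0.39 shift [ 144.6 -194.1   -4. ]
```

{"op": "move_arm", "data": {
  "moves": [
    [100, 0, 0, 0, 0, 0, 0.11],
    [100, 0, 0, 0, 0, 0, 0.11],
    [100, 0, 0, 0, 0, 0, 0.11],
    [100, 0, 0, 0, 0, 0, 0.06],
    [100, 0.0205, -0.0275, 0, 0, 0, 0],
    [100, 0.0205, -0.0275, 0, 0, 0, 0],
    [100, 0.0205, -0.0275, 0, 0, 0, 0],
    [100, 0.0205, -0.0275, 0, 0, 0, 0],
    [100, 0.0205, -0.0275, 0, 0, 0, 0],
    [100, 0.0205, -0.0275, 0, 0, 0, 0],
    [100, 0.0205, -0.0275, 0, 0, 0, 0],
    [100, 0, 0, 0, 0, 0, 0]
  ]
}}

```text
t: 8.8
position: [441.8, -98.9, 139.4]
tcp_rot: [0.816, 0.578, -0.001, -0.003]
ft_force: [-0.2, -0.1, 0.3]
opening: 1.004
```

Run:
```python
from go import *
p=look('red_salami',(447,-103,-.34))
delta(447,-103,6,np.pi/2-.34)
if p is not None: delta(p[0],p[1],6,p[2]+np.pi/2)
```

```text
red_salami 0.79 [322.3, 192.4] [ 4.477e+02 -1.043e+02 -3.500e-01] 0.055
t 8.9 at [ 445.2 -102.4  141. ] psi 1.233 tilt [-0.0018  0.0005] F [0.7 0.2 0.4] open 0.998
 -> turn 0.002 shift [  0.    1.9 135. ]
t 8.9 at [ 445.2 -102.4  141. ] psi 1.233 tilt [-0.0018  0.0005] F [0.7 0.2 0.4] open 0.998
 -> turn 0.014 shift [ -0.9   3.  135. ]
```

{"op": "move_arm", "data": {
  "moves": [
    [100, -0.001, 0.003, 0.035, 0, 0, 0.01],
    [100, 0, 0, 0.035, 0, 0, 0],
    [100, 0, 0, 0.03, 0, 0, 0],
    [100, 0, 0, 0.02, 0, 0, 0],
    [100, 0, 0, 0.013, 0, 0, 0],
    [40, 0, 0, 0, 0, 0, 0],
    [30, 0, 0, 0, 0, 0, 0],
    [20, 0, 0, 0, 0, 0, 0],
    [20, 0, 0, 0, 0, 0, 0],
    [20, 0, 0, 0, 0, 0, 0],
    [20, 0, 0, 0, 0, 0, 0],
    [20, 0, 0, 0, 0, 0, 0]
  ],
  "force": 40
}}

```text
t: 9.9
position: [450.4, -106.2, 10.8]
tcp_rot: [0.819, 0.573, 0.001, 0.001]
ft_force: [-0.9, -1.8, 6.5]
opening: 0.475
```

Run:
```python
from go import *
delta(621.3-35,-111.2,61,np.pi/2)
```

```text
t 9.9 at [ 450.4 -106.2   10.8] psi 1.221 tilt [ 0.0028 -0.0014] F [-0.9 -1.8  6.5] open 0.475
 -> turn -0.35 shift [ -5.  135.9 -50.2]
```

{"op": "move_arm", "data": {
  "moves": [
    [20, 0, 0, -0.01, 0, 0, 0],
    [20, 0, 0, -0.02, 0, 0, 0],
    [20, 0, 0, -0.023, 0, 0, 0],
    [20, 0, 0, 0, 0, 0, -0.1],
    [20, 0, 0, 0, 0, 0, -0.1],
    [20, 0, 0, 0, 0, 0, -0.1],
    [20, -0.001, 0.027, 0, 0, 0, -0.05],
    [20, -0.001, 0.027, 0, 0, 0, 0],
    [20, -0.001, 0.027, 0, 0, 0, 0],
    [20, -0.001, 0.027, 0, 0, 0, 0],
    [20, -0.001, 0.027, 0, 0, 0, 0],
    [20, 0, 0, 0, 0, 0, 0]
  ]
}}

```text
t: 10.9
position: [587.7, -111.8, 62.8]
tcp_rot: [0.707, 0.707, 0.001, 0.001]
ft_force: [-0.0, -0.7, -1.4]
opening: 0.474
```

Run:
```python
from go import *
save('wrist','w3.png')
delta(621.3-35,-111.2,16,np.pi/2)
```

```text
t 10.95 at [ 585.5 -111.6   62.4] psi 1.572 tilt [0.0003 0.0002] F [-0.3 -0.1 -1.6] open 0.471
 -> turn 0.001 shift [ 0.4  0.8 46.4]
```

View pics/w3.png

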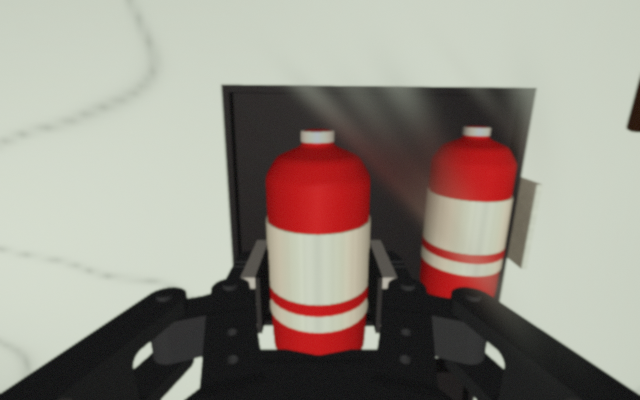

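The red salami is held the same way, parallel to its fixed twin at (470,210). Lowering to just above the expected contact height of about 15.8.

{"op": "move_arm", "data": {
  "moves": [
    [20, 0, 0, 0.015, 0, 0, 0],
    [20, 0, 0, 0.015, 0, 0, 0],
    [20, 0, 0, 0.008, 0, 0, 0],
    [20, 0, 0, 0.004, 0, 0, 0],
    [20, 0, 0, 0.003, 0, 0, 0],
    [20, 0, 0, 0.001, 0, 0, 0],
    [20, 0, 0, 0, 0, 0, 0],
    [20, 0, 0, 0, 0, 0, 0]
  ]
}}

```text
t: 11.62
position: [584.4, -112.0, 17.2]
tcp_rot: [0.707, 0.707, 0.0, 0.001]
ft_force: [0.1, 0.6, -1.6]
opening: 0.473
```

{"op": "move_arm", "data": {
  "moves": [
    [20, 0, 0, 0.001, 0, 0, 0],
    [20, 0, 0, 0, 0, 0, 0]
  ]
}}

```text
t: 11.78
position: [584.5, -112.0, 15.9]
tcp_rot: [0.707, 0.707, 0.0, 0.001]
ft_force: [-0.2, -0.8, 0.9]
opening: 0.474
```

{"op": "move_arm", "data": {
  "moves": [
    [20, 0, 0, 0.001, 0, 0, 0],
    [20, 0, 0, 0, 0, 0, 0]
  ]
}}

```text
t: 11.95
position: [584.6, -112.0, 15.8]
tcp_rot: [0.707, 0.707, 0.0, 0.0]
ft_force: [-4.2, 0.8, 9.5]
opening: 0.474
```

{"op": "move_arm", "data": {
  "moves": [
    [52, 0, 0, 0, 0, 0, 0],
    [58, 0, 0, 0, 0, 0, 0],
    [64, 0, 0, 0, 0, 0, 0],
    [64, 0, 0, 0, 0, 0, 0],
    [64, 0, 0, -0.01, 0, 0, 0],
    [64, 0, 0, -0.02, 0, 0, 0],
    [64, 0, 0, -0.03, 0, 0, 0],
    [64, 0, 0, -0.035, 0, 0, 0],
    [100, 0, 0, -0.035, 0, 0, 0],
    [100, 0, 0, -0.02, 0, 0, 0],
    [100, 0, 0, 0, 0, 0, 0]
  ]
}}

```text
t: 12.87
position: [587.5, -112.8, 172.1]
tcp_rot: [0.707, 0.707, 0.003, 0.005]
ft_force: [0.0, 0.7, 0.4]
opening: 0.997
```

Run:
```python
from go import *
look('red_salami',(586,-111,0),'top')
delta(452,86,165,np.pi)
```

```text
red_salami 0.72 [386.7, 208.2] [ 5.8603e+02 -9.9580e+01  1.0000e-02] 0.743
t 12.97 at [ 584.9 -112.1  166.3] psi 1.571 tilt [ 0.0032 -0.0009] F [-1.1 -0.7 -0.9] open 1.002
 -> turn -1.571 shift [132.9 198.1   1.3]
```

{"op": "move_arm", "data": {
  "moves": [
    [100, 0, 0, 0, 0, 0, -0.12],
    [100, 0, 0, 0, 0, 0, -0.12],
    [100, 0, 0, 0, 0, 0, -0.12],
    [100, 0, 0, 0, 0, 0, -0.12],
    [100, 0, 0, 0, 0, 0, -0.12],
    [100, 0, 0, 0, 0, 0, -0.12],
    [100, 0, 0, 0, 0, 0, -0.12],
    [100, 0, 0, 0, 0, 0, -0.12],
    [100, 0, 0, 0, 0, 0, -0.12],
    [100, 0, 0, 0, 0, 0, -0.12],
    [100, 0, 0, 0, 0, 0, -0.12],
    [100, 0, 0, 0, 0, 0, -0.12]
  ]
}}

```text
t: 13.97
position: [582.6, -111.5, 162.1]
tcp_rot: [0.062, 0.998, 0.0, -0.002]
ft_force: [0.8, -0.3, -0.0]
opening: 0.996
```

{"op": "move_arm", "data": {
  "moves": [
    [100, 0, 0, 0, 0, 0, -0.12],
    [100, 0, 0, 0, 0, 0, -0.011],
    [100, 0.019, 0.0283, 0, 0, 0, 0],
    [100, 0.019, 0.0283, 0, 0, 0, 0],
    [100, 0.019, 0.0283, 0, 0, 0, 0],
    [100, 0.019, 0.0283, 0, 0, 0, 0],
    [100, 0.019, 0.0283, 0, 0, 0, 0],
    [100, 0.019, 0.0283, 0, 0, 0, 0],
    [100, 0.019, 0.0283, 0, 0, 0, 0],
    [100, 0, 0, 0, 0, 0, 0]
  ]
}}

```text
t: 14.8
position: [447.1, 90.1, 162.8]
tcp_rot: [0.0, 1.0, 0.001, -0.002]
ft_force: [-1.3, -0.2, -0.7]
opening: 1.0
```

Run:
```python
from go import *
p=look('lemon_jar',(452,86,0),name='w4.png')
delta(452,86,20,np.pi)
if p is not None: delta(p[0],p[1],20,np.pi)
print(look('red_salami',(586,-111,0),'top'))
```

```text
lemon_jar 0.71 [315.2, 198.6] [4.5212e+02 8.5390e+01 7.0000e-02] 0.038
t 14.9 at [449.8  87.1 163.5] psi 3.141 tilt [-0.0012 -0.0002] F [ 0.9 -0.4  0.2] open 1.0
 -> turn -0.0 shift [ -2.2  -1.1 143.5]
t 14.9 at [449.8  87.1 163.5] psi 3.141 tilt [-0.0012 -0.0002] F [ 0.9 -0.4  0.2] open 1.0
 -> turn -0.0 shift [ -2.3  -1.7 143.5]
red_salami 0.9 [399.9, 212.0] [ 5.8629e+02 -1.1048e+02  2.0000e-02] 0.093
[ 5.86293642e+02 -1.10484387e+02  1.78381260e-02]
```

View pics/w4.png

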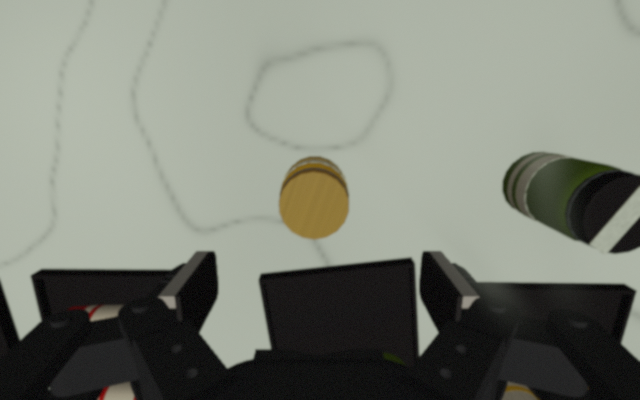

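The lemon jar sits centred at (315,198), the red salami is confirmed in place, and the grasp correction is small.

{"op": "move_arm", "data": {
  "moves": [
    [100, -0.0023, -0.0015, 0.035, 0, 0, 0],
    [100, 0, 0, 0.035, 0, 0, 0],
    [100, 0, 0, 0.035, 0, 0, 0],
    [100, 0, 0, 0.025, 0, 0, 0],
    [100, 0, 0, 0.017, 0, 0, 0],
    [60, 0, 0, 0, 0, 0, 0],
    [50, 0, 0, 0, 0, 0, 0],
    [40, 0, 0, 0, 0, 0, 0],
    [40, 0, 0, 0, 0, 0, 0],
    [40, 0, 0, 0, 0, 0, 0],
    [40, 0, 0, 0, 0, 0, 0]
  ],
  "force": 40
}}

```text
t: 15.92
position: [454.1, 84.7, 18.4]
tcp_rot: [0.0, 1.0, 0.0, 0.001]
ft_force: [0.8, -0.8, -0.1]
opening: 0.64
```

Run:
```python
from go import *
c,n=np.cos(.02),-np.sin(.02)
delta(637.5-36*c,320.6-36*n,71,np.pi-.02)
```

```text
t 15.92 at [454.1  84.7  18.4] psi 3.142 tilt [0.002 0.   ] F [ 0.8 -0.8 -0.1] open 0.64
 -> turn 0.02 shift [-142.6  239.6  -52.6]
```

{"op": "move_arm", "data": {
  "moves": [
    [40, 0, 0, -0.01, 0, 0, 0],
    [40, 0, 0, -0.02, 0, 0, 0.02],
    [40, 0, 0, -0.023, 0, 0, 0],
    [40, -0.007, 0.012, 0, 0, 0, 0],
    [40, -0.0145, 0.024, 0, 0, 0, 0],
    [40, -0.018, 0.03, 0, 0, 0, 0],
    [40, -0.018, 0.03, 0, 0, 0, 0],
    [40, -0.018, 0.03, 0, 0, 0, 0],
    [40, -0.018, 0.03, 0, 0, 0, 0],
    [40, -0.018, 0.03, 0, 0, 0, 0],
    [40, -0.018, 0.03, 0, 0, 0, 0],
    [40, -0.008, 0.014, 0, 0, 0, 0]
  ]
}}

```text
t: 16.92
position: [596.7, 315.7, 71.5]
tcp_rot: [0.009, 1.0, 0.001, 0.001]
ft_force: [1.1, 0.6, -2.4]
opening: 0.638
```

Run:
```python
from go import *
save('wrist','w5.png')
c,n=np.cos(.02),-np.sin(.02)
delta(637.5-36*c,320.6-36*n,25,np.pi-.02)
```

```text
t 16.97 at [597.1 316.9  71.7] psi 3.124 tilt [0.0026 0.0026] F [-3.1 -1.6 -1.3] open 0.641
 -> turn 0.003 shift [-4.3  4.5 46.7]
```

View pics/w5.png

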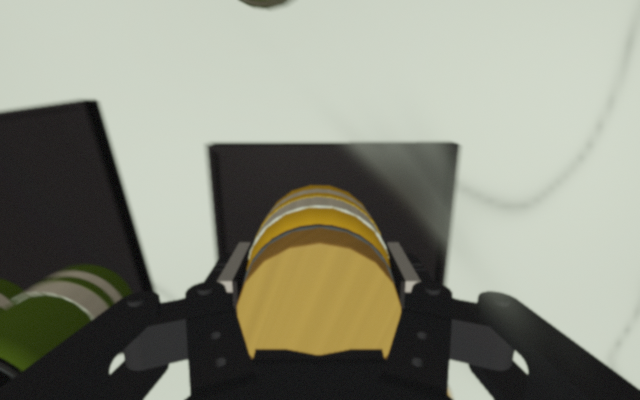

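The lemon jar is upright in the jaws over the near half of its tray (near rim at row 145). Lowering; I expect contact at z of about 23.4.

{"op": "move_arm", "data": {
  "moves": [
    [40, -0.004, 0.003, 0.012, 0, 0, 0],
    [40, 0, 0, 0.015, 0, 0, 0],
    [40, 0, 0, 0.012, 0, 0, 0],
    [40, 0, 0, 0.004, 0, 0, 0],
    [40, 0, 0, 0.003, 0, 0, 0],
    [40, 0, 0, 0, 0, 0, 0],
    [40, 0, 0, 0, 0, 0, 0]
  ]
}}

```text
t: 17.55
position: [599.0, 314.3, 24.2]
tcp_rot: [0.01, 1.0, -0.0, -0.0]
ft_force: [1.0, -0.2, -1.8]
opening: 0.639
```

{"op": "move_arm", "data": {
  "moves": [
    [40, 0, 0, 0.001, 0, 0, 0],
    [40, 0, 0, 0, 0, 0, 0]
  ]
}}

```text
t: 17.72
position: [599.4, 314.7, 23.5]
tcp_rot: [0.01, 1.0, 0.0, 0.0]
ft_force: [-0.7, -0.6, -1.5]
opening: 0.641
```

{"op": "move_arm", "data": {
  "moves": [
    [40, 0, 0, 0.001, 0, 0, 0],
    [40, 0, 0, 0, 0, 0, 0]
  ]
}}

```text
t: 17.88
position: [599.5, 314.7, 23.4]
tcp_rot: [0.01, 1.0, -0.0, 0.0]
ft_force: [-4.2, -3.2, 5.9]
opening: 0.64
```

{"op": "move_arm", "data": {
  "moves": [
    [40, 0, 0, 0.0005, 0, 0, 0],
    [40, 0, 0, 0, 0, 0, 0]
  ]
}}

```text
t: 18.05
position: [599.5, 314.7, 23.4]
tcp_rot: [0.01, 1.0, -0.0, 0.0]
ft_force: [-5.3, -3.6, 7.8]
opening: 0.64
```

Contact at 23.4. Release and rise.

{"op": "move_arm", "data": {
  "moves": [
    [68, 0, 0, 0, 0, 0, 0],
    [76, 0, 0, 0, 0, 0, 0],
    [86, 0, 0, 0, 0, 0, 0],
    [86, 0, 0, 0, 0, 0, 0],
    [86, 0, 0, -0.01, 0, 0, 0],
    [86, 0, 0, -0.025, 0, 0, 0],
    [86, 0, 0, -0.035, 0, 0, 0],
    [100, 0, 0, -0.035, 0, 0, 0],
    [100, 0, 0, -0.035, 0, 0, 0],
    [100, 0, 0, -0.03, 0, 0, 0],
    [100, 0, 0, 0, 0, 0, 0]
  ]
}}

```text
t: 18.97
position: [603.0, 316.6, 202.3]
tcp_rot: [0.01, 1.0, 0.003, 0.006]
ft_force: [-0.1, -0.7, 1.0]
opening: 1.0
```

{"op": "move_arm", "data": {
  "moves": [
    [100, 0.03, -0.006, 0, 0, 0, 0],
    [100, 0.03, -0.006, 0, 0, 0, 0],
    [100, 0.03, -0.006, 0, 0, 0, 0],
    [100, 0.03, -0.006, 0, 0, 0, 0],
    [100, 0.03, -0.006, 0, 0, 0, 0],
    [100, 0, 0, 0, 0, 0, 0],
    [100, 0, 0, 0, 0, 0, 0]
  ]
}}

```text
t: 19.55
position: [447.4, 287.8, 192.2]
tcp_rot: [0.009, 1.0, 0.0, 0.0]
ft_force: [0.1, 0.5, 0.2]
opening: 1.001
```

Run:
```python
from go import *
p=look('pickle_jar',(449,286,0),name='w6.png')
delta(449,286,42,np.pi)
if p is not None: delta(p[0],p[1],42,np.pi)
look('lemon_jar',(601,318,0),'top')
```

```text
pickle_jar 0.63 [317.7, 194.9] [4.4913e+02 2.8766e+02 1.3000e-01] 0.031
t 19.65 at [449.5 288.2 192.8] psi 3.122 tilt [0.002  0.0009] F [0.1 0.1 0.8] open 0.996
 -> turn -0.02 shift [  0.5  -2.2 150.8]
t 19.65 at [449.5 288.2 192.8] psi 3.122 tilt [0.002  0.0009] F [0.1 0.1 0.8] open 0.996
 -> turn -0.02 shift [  0.4  -0.5 150.8]
none
```

View pics/w6.png

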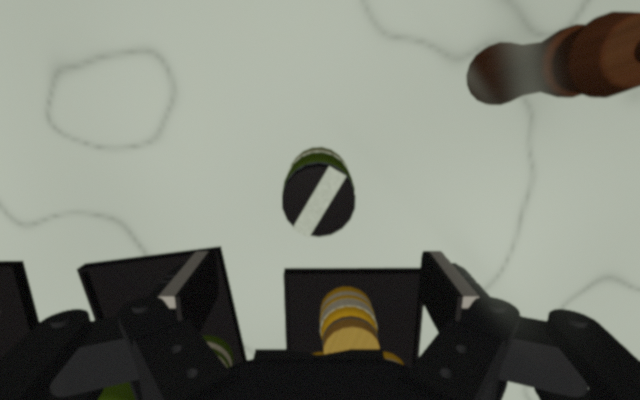

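The pickle jar is centred at (318,195). The lemon jar stands upright in its tray at (347,320), and the pepper mill is well clear. Grasping.

{"op": "move_arm", "data": {
  "moves": [
    [100, 0.0005, -0.001, 0.035, 0, 0, 0],
    [100, 0, 0, 0.035, 0, 0, 0],
    [100, 0, 0, 0.035, 0, 0, 0],
    [100, 0, 0, 0.03, 0, 0, 0],
    [100, 0, 0, 0.015, 0, 0, 0],
    [60, 0, 0, 0, 0, 0, 0],
    [50, 0, 0, 0, 0, 0, 0],
    [40, 0, 0, 0, 0, 0, 0],
    [40, 0, 0, 0, 0, 0, 0],
    [40, 0, 0, 0, 0, 0, 0],
    [40, 0, 0, 0, 0, 0, 0]
  ],
  "force": 50
}}

```text
t: 20.67
position: [448.9, 287.2, 42.9]
tcp_rot: [0.01, 1.0, 0.0, 0.001]
ft_force: [0.8, 0.3, -0.1]
opening: 0.66
```

Run:
```python
from go import *
c,n=np.cos(.11),np.sin(.11)
delta(617.1-37*c,115.6-37*n,95,np.pi+.11)
```

```text
t 20.67 at [448.9 287.2  42.9] psi 3.122 tilt [0.0017 0.0008] F [ 0.8  0.3 -0.1] open 0.66
 -> turn -0.13 shift [-111.3 -189.   -52.1]
```

{"op": "move_arm", "data": {
  "moves": [
    [40, 0, 0, -0.01, 0, 0, 0],
    [40, 0, 0, -0.02, 0, 0, -0.065],
    [40, 0, 0, -0.022, 0, 0, -0.065],
    [40, -0.0055, -0.0095, 0, 0, 0, 0],
    [40, -0.0115, -0.0195, 0, 0, 0, 0],
    [40, -0.0166, -0.028, 0, 0, 0, 0],
    [40, -0.0166, -0.028, 0, 0, 0, 0],
    [40, -0.0166, -0.028, 0, 0, 0, 0],
    [40, -0.0166, -0.028, 0, 0, 0, 0],
    [40, -0.0166, -0.028, 0, 0, 0, 0],
    [40, -0.0113, -0.02, 0, 0, 0, 0],
    [40, 0, 0, 0, 0, 0, 0]
  ]
}}

```text
t: 21.67
position: [582.1, 106.5, 93.9]
tcp_rot: [-0.052, 0.999, -0.001, 0.001]
ft_force: [-0.0, 0.1, -2.6]
opening: 0.662
```

Run:
```python
from go import *
save('wrist','w7.png')
c,n=np.cos(.11),np.sin(.11)
delta(617.1-37*c,115.6-37*n,49,np.pi+.11)
```

```text
t 21.72 at [580.8 108.4  93.6] psi -3.036 tilt [ 0.0004 -0.0006] F [-0.8  0.8 -2.6] open 0.66
 -> turn -0.005 shift [ 0.1  3.2 44.6]
```

View pics/w7.png

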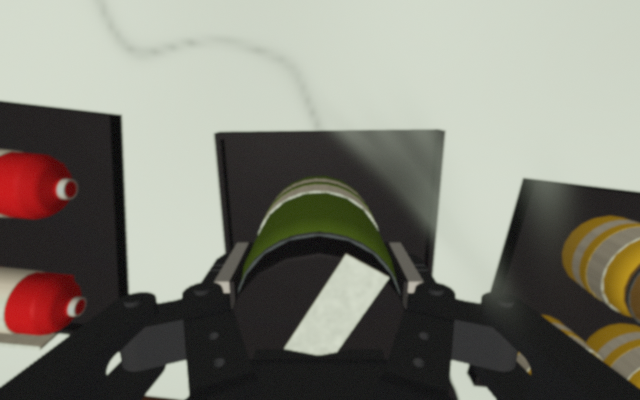

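The pickle jar is upright and centred over its tray's near half, and its neighbours look fine. Lowering; I expect contact at about 47.9.

{"op": "move_arm", "data": {
  "moves": [
    [40, 0, 0.002, 0.012, 0, 0, 0],
    [40, 0, 0, 0.015, 0, 0, 0],
    [40, 0, 0, 0.011, 0, 0, 0],
    [40, 0, 0, 0.004, 0, 0, 0],
    [40, 0, 0, 0.002, 0, 0, 0],
    [40, 0, 0, 0, 0, 0, 0],
    [40, 0, 0, 0, 0, 0, 0]
  ]
}}

```text
t: 22.3
position: [579.6, 113.6, 50.2]
tcp_rot: [-0.055, 0.998, 0.0, 0.0]
ft_force: [-0.0, -0.0, -3.6]
opening: 0.662
```

{"op": "move_arm", "data": {
  "moves": [
    [40, 0, 0, 0.001, 0, 0, 0],
    [40, 0, 0, 0, 0, 0, 0]
  ]
}}

```text
t: 22.47
position: [579.9, 113.4, 49.4]
tcp_rot: [-0.055, 0.998, 0.0, 0.001]
ft_force: [0.8, 0.2, -3.9]
opening: 0.661
```

{"op": "move_arm", "data": {
  "moves": [
    [40, 0, 0, 0.001, 0, 0, 0],
    [40, 0, 0, 0, 0, 0, 0]
  ]
}}

```text
t: 22.63
position: [579.5, 113.2, 47.9]
tcp_rot: [-0.055, 0.998, -0.0, 0.0]
ft_force: [-0.7, 0.8, -3.2]
opening: 0.662
```

{"op": "move_arm", "data": {
  "moves": [
    [40, 0, 0, 0.001, 0, 0, 0],
    [40, 0, 0, 0, 0, 0, 0]
  ]
}}

```text
t: 22.8
position: [579.7, 113.2, 47.9]
tcp_rot: [-0.055, 0.998, -0.0, 0.0]
ft_force: [-3.9, 0.4, 5.3]
opening: 0.662
```

Contact. Release, rise and back away.

{"op": "move_arm", "data": {
  "moves": [
    [70, 0, 0, 0, 0, 0, 0],
    [78, 0, 0, 0, 0, 0, 0],
    [88, 0, 0, 0, 0, 0, 0],
    [88, 0, 0, 0, 0, 0, 0],
    [88, 0, 0, -0.01, 0, 0, 0],
    [88, 0, 0, -0.025, 0, 0, 0],
    [88, 0, 0, -0.035, 0, 0, 0],
    [100, 0, 0, -0.035, 0, 0, 0],
    [100, 0, 0, -0.035, 0, 0, 0],
    [100, 0, 0, -0.035, 0, 0, 0],
    [100, 0, 0, 0, 0, 0, 0]
  ]
}}

```text
t: 23.72
position: [583.4, 113.7, 232.3]
tcp_rot: [-0.055, 0.998, 0.0, 0.007]
ft_force: [2.2, 0.8, 1.8]
opening: 0.999
```

{"op": "move_arm", "data": {
  "moves": [
    [100, 0.03, 0, 0, 0, 0, 0],
    [100, 0.03, 0, 0, 0, 0, 0],
    [100, 0.03, 0, 0, 0, 0, 0],
    [100, 0.03, 0, 0, 0, 0, 0],
    [100, 0.03, 0, 0, 0, 0, 0],
    [100, 0.03, 0, 0, 0, 0, 0],
    [100, 0, 0, 0, 0, 0, 0],
    [100, 0, 0, 0, 0, 0, 0]
  ]
}}

```text
t: 24.38
position: [399.9, 93.5, 222.6]
tcp_rot: [-0.055, 0.998, 0.0, 0.001]
ft_force: [1.0, -0.3, 0.5]
opening: 0.999
```

Run:
```python
from go import *
im=cams.grab_frame('top'); C=cal('top')
big=cv2.resize(im[:,:,::-1],None,fx=4,fy=4,interpolation=cv2.INTER_CUBIC)
for k,p in dict(red_salami=(586,-111,0),green_salami=(582,-303,.05),lemon_jar=(601,317,0),pickle_jar=(580,112,.1)).items():
    for h in hulls(k,p,C): cv2.polylines(big,[h],True,(255,0,255),1)
a=cv2.resize(big[100*4:300*4,130*4:515*4],(780,405),interpolation=cv2.INTER_AREA)
cv2.imwrite('pics/end.png',a)
for k in('slate_sign','pepper_mill'):
    for r in nets.cut_out(k,'top')[:2]: print(k,round(r['p'],2),r['position'])
```

```text
slate_sign 0.98 [363.0, 125.2]
pepper_mill 0.91 [152.6, 268.6]
```

View pics/end.png

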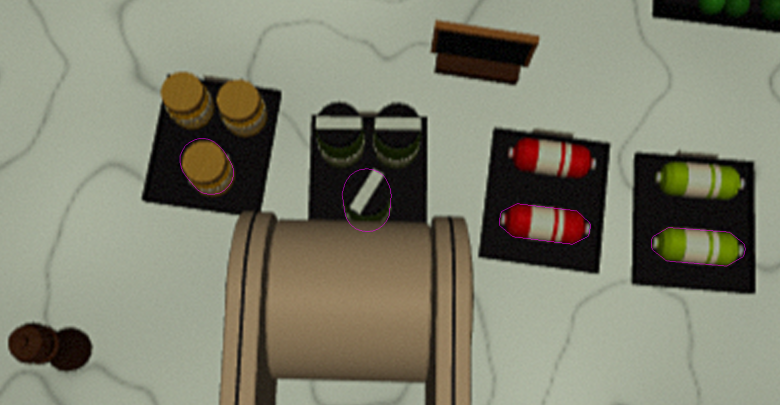

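All four goods line up with their predicted outlines, with the pickle jar at crop (367,200) partly behind the arm but upright. The sign and mill haven't moved. Handing in.

```bash
python3 -c "
from bench import manip
print(manip.hand_in())"
```

```text
the job is handed in; nothing more can be done
None
```

I put all four goods back in their own trays and handed the job in at about 24.5 s; the hand-in gave no verdict. Each one was lowered until I felt contact with the tray floor, at the height I expected, then released. The gripper ended open and well clear.

- **Positions:** in the last top picture, all four goods match their predicted outlines. All are in the robot-side half of their trays, with the salamis parallel to the fixed ones and the jars upright.
- **Bystanders:** the slate sign and the pepper mill are within about 2–4 pixels of where they started, which fits noise in the detections.
- **Checks that failed or were partial:** one top-view fit of the red salami was spoiled because the gripper hid it; a repeat put it in place. One top-view search for the lemon jar found nothing, but the wrist and final top pictures show it standing in its tray. The pickle jar was partly hidden by the arm in the last picture, so its final position rests on the visible part and the contact reading.

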